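Turn the top leaf of the snack price book

TASK

On the study room's snack table, turn the orange-tabbed top leaf of the price book over its spine with your fingers: push it up from underneath, swing it across and press it down until it lies flat on the other side. Only push it, without pinching it, forcing it or letting it slap down; the other leaves stay lying as they are and the goods on the table stay where they stand.

Things in the scene. Friction and masses are not known exactly. Their poses are not given: they have to be found in the camera images.
- book: Price book, fixed on a wooden riser. Origin: on the table under its centre; x along the spine (away from the robot), y across the pages to the left, z up. Riser 215 mm (x) by 300 mm (y), 50 mm tall; blue covers to 54 mm; aluminium spine caps at x +-105 mm reach 69 mm. Three leaves lie on the right (-y), two on the left; their coloured tabs overhang the riser by 30 mm, the space below them is free.
- spine (a point): The middle of the hinge axis of the orange-tabbed leaf: above the book's origin, 65 mm over the table; its axes are those of the book (x along the hinge axis). It does not move.
- leaf (a joint): Angle of the orange-tabbed leaf: 0 flat on the right (-y) half, 1.57 upright, 3.14 (its stop) flat on the left (+y) half; starts a little raised. Snug hinge: it stays at any angle it is left at, never falls or springs back; pushing the tab takes at most 2 N. Rigid, about 0.1 kg, 4 mm thick, 200 mm along the spine, outer edge 150 mm from the hinge axis, which lies in its mid-plane.
- tab (a point): Centre of the orange tab, half-way through its 4 mm thickness, 164 mm from the hinge axis, at the middle of the leaf's outer edge. The tab is 46 mm long along the spine and reaches from 150 to 180 mm from the hinge axis. Moves with the leaf; its y axis points from tab to hinge axis, x along the spine. No other tab lies below it.
- under_leaf (a joint): Angle of the blue-tabbed leaf that lies directly under the orange one on the right half (its tab 72 mm farther along the spine, +x): 0 lying flat, grows as it is raised. It turns as easily as the orange one and should stay flat.
- turned_leaf (a joint): Angle of the red-tabbed leaf that lies on the left half, where the orange one is to lie on top of it: 0 lying flat on the left, grows as it is raised. It should stay flat.
- noodle: Cup of noodles, round, 132 mm wide, 73 mm tall, loose beside the book. Origin under its centre. A bystander.
- jar: Brown coffee jar with a black lid, 68 mm wide, 110 mm tall, loose beside the book. Origin under its centre. A bystander.
- can: Small tin with a green label, 74 mm wide, 55 mm tall, loose beside the book. Origin under its centre. A bystander.
- cup: White paper cup with wooden stirrers, 72 mm wide, 135 mm tall with the stirrers, loose, at the book's near left corner. Origin under its centre. A bystander.
- tea: Amber tea bottle with a green label, 64 mm wide, 205 mm tall, loose, on the left. Origin under its centre. A bystander.

How it is judged:
By the outcome, as a careful person would: the job done as asked, in the order asked, and still so for the second after the job is handed in, with the robot touching nothing.
It also fails if it takes over 48 s, if anything falls off the work surface, if the arm or the gripper's body presses on something with over 40 N, if the wrist force passes 120 N, or if a joint passes its speed limit or range.

ROBOT

A 7-joint arm with a two-finger parallel gripper is mounted at the origin on the work surface. World frame = base frame: x ahead of the robot, y to its left, z up, the work surface at z = 0. Lengths are in m, angles in rad, forces in N, time in s.
With the tool pointing down it reaches from about 0.425 to 0.925 m from the base axis. Payload 6.8 kg.
Tool frame: the origin (TCP) lies on the centre line of the jaws, within the pads' length; the fingertips stand 11 mm ahead of it and the grasp point (between the pads) lies 8 mm behind it; z points along the fingers, y is the direction in which the jaws open and shut (so a half turn about z gives the same grasp; the last joint's range is limited). The gripper opens to 85 mm and grips with 20 to 120 N. Pads are 22 mm wide; open, the fingers measure 114 mm over their backs; the gripper's body (76 mm by 85 mm) begins 54 mm behind the grasp point. The pads swing forward as they close: fully open they stand 13 mm farther back than shut.
Start: joints at [-1.382, 0.477, 0.022, 1.555, -0.011, 1.109, -0.083], TCP at [0.197, 0.646, 0.242] pointing down, gripper open.
Joint ranges: [-2.96, 2.96], [-0.34, 2.1], [-1.41, 1.46], [0.24, 2.44], [-1.37, 4.51], [0.17, 1.92], [-2.96, 2.96]. Speed limits (rad/s): [2.39, 2.39, 3.14, 3.14, 3.14, 3.14, 3.14].

INTERFACE

Orientations are given as a rotation vector (axis times angle).
In Python, from bench import r gives the robot as it stands.
- The arm moves only by the tool send_rows, never from a script. Its argument "deltas" is a list of rows, each a list of 7 numbers: the opening, from 0 (shut) to 1 (fully open), then the shift along the tool's x, y, z as a fraction of full scale, then the turn, a rotation vector about the tool's x, y, z as a fraction of full scale. In form: [[hand, x, y, z, ax, ay, az], ...]. A call has 1 to 20 rows; each row is the pose to reach, as a shift and turn from the pose commanded when the call began, along the tool's axes at that moment, turning the shorter way round; what a row does not reach only later rows make up. Full scale, the value 1, is 150 mm for a shift and 180 degrees for a turn. A row lasts 1/12 s, in which the tool goes at most 41.7 mm and 7.16 degrees, less where a joint would pass 70% of its speed; a pose out of reach is approached as far as the arm can. A call with a number of a shift or a turn outside -1 to 1 is refused whole. A call with a gripper value outside its range is refused whole. The fingers move at their own pace and stop on an object; "squeeze" is the grip in N (left out, the last holds). Time passes only in rows, so rows that repeat a pose let the fingers close. It gives the time, the measured TCP pose, the force and the opening at its end, in the units of the state.
- r.get_obs(): the state, without advancing time (a new reading comes with each control period).
- r.grab_frame(name): name is "side" or "top"; returns a dict with "pixels" (400x640x3 uint8, red, green, blue), "camera_matrix" (3x3 intrinsics, pixels), "rvec" (rotation vector, rad) and "tvec" (3), from world to camera coordinates, as OpenCV has them. Camera axes: x right, y down, z forward; pixel columns grow to the right and rows downward; lengths in m; the calibration is good to about 2 mm. A picture is of the moment at which its call begins. There is no depth.
- r.hand_in(): hands the job in, once; it reports no verdict.
The state is a dict: "clock": time; "joints": joint angles; "qvel": joint speeds; "tau": joint torques, N m; "tcp_pos": TCP position; "orientation": TCP orientation; "contact_force": force on the tool from outside, world axes, zero at the start; "moment": the same for the moment, N m; "grip_width": finger opening in m.
Only numpy, scipy, OpenCV 4.12 (cv2) and the standard library are available. Lean on these libraries where they do the work, as an engineer would, in place of code of your own. Each camera call takes 0.05 s, during which the arm holds its last target. There are 200 camera calls.

## Working session

There is one attempt and no reset: what is moved stays moved. The work goes in short steps, Python scripts to look and compute and a tool call to move; the robot and the scene stay as the last step left them, time stands still between calls to the robot, and variables do not carry over. Pictures are saved under pics/ and viewed, about 8 in all and at most 12, crops included, and the job is handed in when it is done.

Besides the shell and the picture viewer there is one more tool, called after "Call:" as name(argument=value, ...) on one line, values as JSON. send_rows: Moves the arm, as the interface text tells. Shift numbers are shares of 150 mm and turn numbers shares of 180 degrees, none past 1 either way. Its arguments: {"type":"object","properties":{"deltas":{"type":"array","items":{"type":"array","items":{"type":"number"}}},"squeeze":{"type":"number"}},"required":["deltas"]}

```bash
ls; mkdir -p pics
python3 - <<'E'
from bench import r
import cv2,numpy as np
o=r.get_obs();print({k:np.round(v,3) for k,v in o.items()})
for n in("side","top"):
    f=r.grab_frame(n);cv2.imwrite(f"pics/{n}0.png",f["pixels"][:,:,::-1])
    R=cv2.Rodrigues(np.array(f["rvec"]))[0];print(n,f["camera_matrix"],-R.T@np.ravel(f["tvec"]),R)
E
```

```text
pics
{'clock': np.float64(0.0), 'joints': array([-1.382,  0.478,  0.022,  1.556, -0.011,  1.109, -0.083]), 'qvel': array([ 0.   , -0.002,  0.   , -0.001, -0.001,  0.001, -0.002]), 'tau': array([-1.0000e-03, -5.9644e+01,  1.6080e+00, -2.8120e+01,  1.3000e-02,
        9.0000e-03, -0.0000e+00]), 'tcp_pos': array([0.197, 0.645, 0.241]), 'orientation': array([-4.640e-01, -3.107e+00,  3.000e-03]), 'contact_force': array([-0.81 ,  0.198, -0.74 ]), 'moment': array([ 0.035, -0.023,  0.004]), 'grip_width': np.float64(0.085)}
side [[468.80679219   0.         322.14627074]
 [  0.         468.80679219 193.24137171]
 [  0.           0.           1.        ]] [ 0.32328342 -0.56579574  0.91406252] [[ 0.93446763 -0.35574288 -0.01473952]
 [-0.28209698 -0.71448627 -0.64025828]
 [ 0.21723614  0.60245861 -0.76801828]]
top [[461.72105858   0.         316.25728669]
 [  0.         461.72105858 201.70915605]
 [  0.           0.           1.        ]] [0.31379936 0.08856146 1.26428657] [[-9.11760813e-02 -9.95834484e-01  7.75691379e-04]
 [-9.74555169e-01  8.90675803e-02 -2.05691975e-01]
 [ 2.04766072e-01 -1.95101422e-02 -9.78616477e-01]]
```

View pics/side0.png

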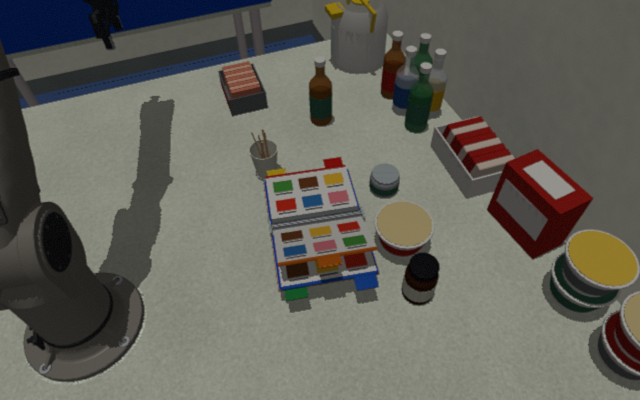

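View pics/top0.png

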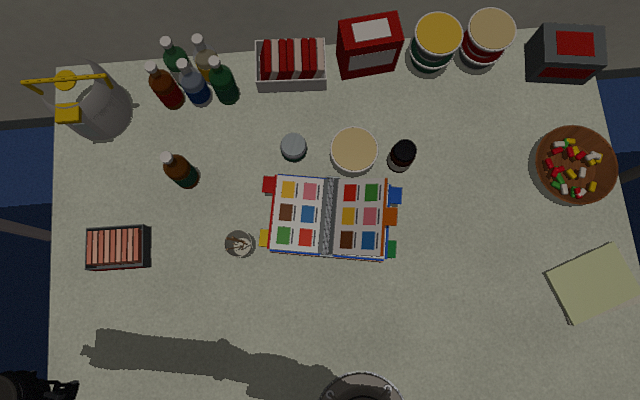

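The top view shows the book centred near (328,216), with the right tabs blue (395,195), orange (390,217) and green (391,249), and the left tabs red (268,184) and yellow (264,237). The side view shows the orange leaf slightly raised, its tab near (328,265). Next I measure the tabs.

```bash
cat > h.py <<'E'
from bench import r
import cv2,numpy as np
from scipy.spatial.transform import Rotation as Ro
def cam(n):
    f=r.grab_frame(n);R=cv2.Rodrigues(np.array(f["rvec"]))[0]
    return dict(im=np.ascontiguousarray(f["pixels"]),K=f["camera_matrix"],R=R,t=np.ravel(f["tvec"]),rv=np.array(f["rvec"]))
def ray(c,p,z):
    d=c["R"].T@np.linalg.inv(c["K"])@np.array([p[0],p[1],1.]);C=-c["R"].T@c["t"]
    return C+d*(z-C[2])/d[2]
def proj(c,P):
    return cv2.projectPoints(np.atleast_2d(np.array(P,float)),c["rv"],c["t"],c["K"],None)[0][:,0]
def tri(ca,pa,cb,pb):
    M=[c["K"]@np.c_[c["R"],c["t"]] for c in(ca,cb)]
    X=cv2.triangulatePoints(M[0],M[1],np.array(pa,float),np.array(pb,float));return X[:3,0]/X[3,0]
def crop(c,x0,y0,w,h,s,name):
    cv2.imwrite(f"pics/{name}.png",cv2.resize(c["im"][y0:y0+h,x0:x0+w,::-1],None,fx=s,fy=s,interpolation=cv2.INTER_CUBIC))
E
python3 - <<'E'
from h import *
T=cam("top");S=cam("side")
def blobs(c,name,lo,hi,box,mn=15):
    x0,y0,x1,y1=box;h=cv2.cvtColor(c["im"],cv2.COLOR_RGB2HSV)
    m=cv2.inRange(h,lo,hi)[y0:y1,x0:x1]
    n,l,s,ce=cv2.connectedComponentsWithStats(m)
    for i in range(1,n):
        if s[i,4]>mn: print(name,s[i,:5]+[x0,y0,0,0,0],np.round(ce[i]+[x0,y0],1))
blobs(T,"blue",(105,150,60),(125,255,255),(385,180,410,210))
blobs(T,"green",(45,120,40),(85,255,255),(384,235,402,262))
blobs(T,"orange",(8,150,60),(16,255,255),(380,170,402,240))
blobs(T,"red",(172,150,60),(180,255,255),(255,170,277,200));blobs(T,"red",(0,150,60),(5,255,255),(255,170,277,200))
blobs(T,"yellow",(18,130,60),(30,255,255),(255,225,272,252))
blobs(S,"orangeS",(8,150,60),(16,255,255),(270,235,390,290))
blobs(S,"blueS",(105,150,60),(125,255,255),(350,270,390,295))
blobs(S,"greenS",(45,120,40),(85,255,255),(280,285,315,305))
crop(T,225,120,200,150,4,"topc");crop(S,240,120,200,190,3,"sidec")
E
```

```text
blue [388 185  14  22 217] [393.9 195.3]
green [387 241   9  17 127] [391.2 248.8]
orange [381 178  16  62 352] [387.9 213.3]
red [262 175  15  25 223] [269.1 184.8]
yellow [259 229  10  18 144] [263.2 237.5]
orangeS [282 235  20   5  73] [290.7 236.5]
orangeS [278 247  99  21 558] [327.7 258.4]
blueS [350 270  28  20 362] [365.2 280.1]
greenS [285 287  23  14 231] [295.9 293.2]
```

View pics/topc.png

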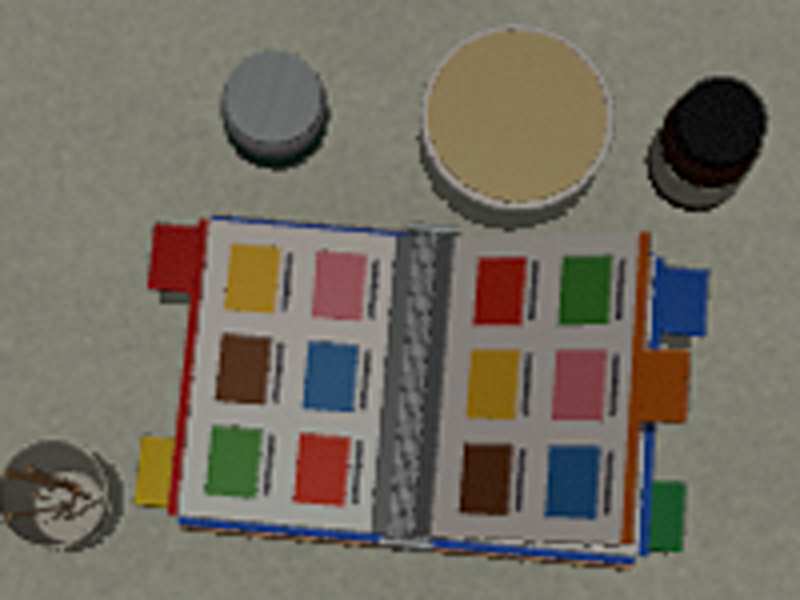

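View pics/sidec.png

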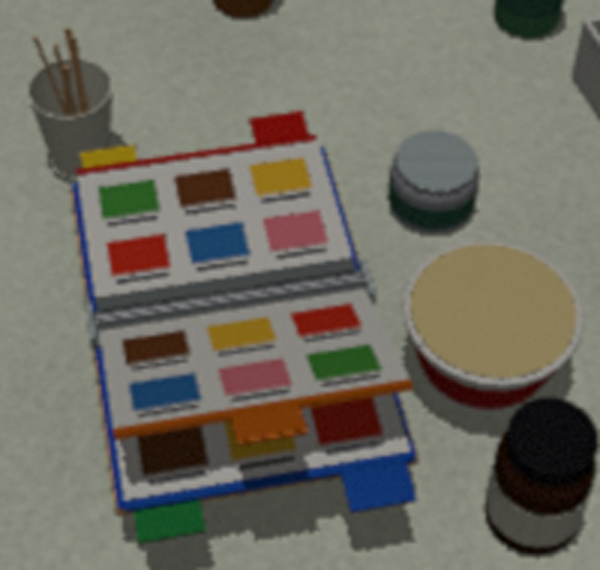

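The crops show the spine caps at full-image (333,177) and (326,256), and the orange leaf raised roughly 15-20°. Tab outer corners for the rays are: blue (402,187.5)-(401,204), green (396.5,240.5)-(396,258), orange (397,207.5)-(396,225), red (263,176)-(262,192.5), yellow (260,229)-(259,246).

Run:
```python
from h import *
T=cam("top");S=cam("side")
q=lambda *p:np.array(p)/4+[225,120]
Z={}
for n,a,b,z in(("blue",(708,270),(705,337),.063),("green",(686,482),(683,551),.059),("red",(153,224),(148,290),.063),("yellow",(140,435),(136,504),.059),("caps",(432,229),(405,545),.069)):
    A,B=ray(T,q(*a),z),ray(T,q(*b),z);Z[n]=(A,B);print(n,A.round(4),B.round(4),"len",np.linalg.norm(A-B).round(4),"yaw",np.degrees(np.arctan2(-(A-B)[1]*-1,(A-B)[0])).round(2))
s=lambda *p:np.array(p)/3+[240,120]
for n,a,b in(("o far",(688,350),(305,433)),("o near",(685,420),(235,440)),("edge far",(650,233),(410,386)),("edge near",(622,543),(118,432)),
 ("blue far",(708,270),(411,457)),("green near",(683,551),(136,512)),("cupTop",(51,490),(70,85))):
    X=tri(T,q(*a),S,s(*b));print(n,X.round(4),"reproj",(proj(T,X)[0]-q(*a)).round(1))
m=lambda n:sum(Z[n])/2
v=m("green")-m("blue")
print("mids",{n:m(n).round(4) for n in Z})
for n,p,z in(("can",(276,105),.055),("noodle",(516,116),.073),("jar",(722,118),.11),("cup",(50,490),.095)):print(n,ray(T,q(*p),z).round(3))
print("tea",ray(T,(167,158),.205).round(3))
```

```text
blue [ 0.583  -0.1675  0.063 ] [ 0.5377 -0.1596  0.063 ] len 0.0459 yaw -9.9
green [ 0.4434 -0.1355  0.059 ] [ 0.3988 -0.1278  0.059 ] len 0.0452 yaw -9.75
red [0.6485 0.2002 0.063 ] [0.6034 0.2066 0.063 ] len 0.0456 yaw -8.07
yellow [0.507  0.2188 0.059 ] [0.4618 0.2244 0.059 ] len 0.0455 yaw -7.08
caps [0.6264 0.014  0.069 ] [0.4183 0.0522 0.069 ] len 0.2116 yaw -10.38
o far [ 0.5166 -0.1334  0.133 ] reproj [0.  0.3]
o near [ 0.472  -0.1249  0.1383] reproj [0.  0.4]
edge far [ 0.5966 -0.1207  0.1245] reproj [-0.  0.]
edge near [ 0.4043 -0.0802  0.1188] reproj [-0.  -0.5]
blue far [ 0.5774 -0.1594  0.1038] reproj [ 0.1 -1.3]
green near [ 0.3993 -0.1229  0.0872] reproj [-0.1 -1. ]
cupTop [0.4725 0.2749 0.0859] reproj [-0. -0.]
mids {'blue': array([ 0.5604, -0.1635,  0.063 ]), 'green': array([ 0.4211, -0.1317,  0.059 ]), 'red': array([0.6259, 0.2034, 0.063 ]), 'yellow': array([0.4844, 0.2216, 0.059 ]), 'caps': array([0.5224, 0.0331, 0.069 ])}
can [0.727 0.111 0.055]
noodle [ 0.699 -0.05   0.073]
jar [ 0.673 -0.18   0.11 ]
cup [0.471 0.274 0.095]
tea [0.674 0.413 0.205]
```

```bash
cat >> h.py <<'E'
O=np.array([.5225,.0328,0]);B=Ro.from_euler('z',-10,degrees=True)
def toolR(phi):  # phi: pitch below horizontal, deg; tool z towards +y_book, tool y along +x_book
    p=np.radians(phi);z=np.array([0,np.cos(p),-np.sin(p)]);y=np.array([1.,0,0])
    return B*Ro.from_matrix(np.c_[np.cross(y,z),y,z])
def delta(P,R,o=None):
    o=o or r.get_obs();R0=Ro.from_rotvec(o["orientation"])
    d=R0.inv().apply(np.array(P)-o["tcp_pos"])/.15;w=(R0.inv()*R).as_rotvec()/np.pi
    return np.r_[d,w].round(3).tolist()
def st():
    o=r.get_obs();R=Ro.from_rotvec(o["orientation"]);b=B.inv().apply(o["tcp_pos"]-O);z=B.inv().apply(R.as_matrix()[:,2])
    print("t",round(float(o["clock"]),2),"tcp",o["tcp_pos"].round(3),"book",b.round(4),"toolz",z.round(3),"F",np.round(o["contact_force"],1),"q",np.round(o["joints"],2));return o
E
python3 - <<'E'
from h import *
st();print(delta([.36,.40,.40],toolR(90)));print(delta([.48,-.20,.36],toolR(90)))
E
```

```text
t 0.3 tcp [0.197 0.645 0.242] book [-0.4266  0.5468  0.242 ] toolz [-0.    -0.001 -1.   ] F [ 0.5 -0.3  0.3] q [-1.38  0.48  0.02  1.56 -0.01  1.11 -0.08]
[-1.515, -1.247, -1.053, -0.0, 0.0, 0.461]
[-3.45, -4.838, -0.784, -0.0, 0.0, 0.461]
```

Call:
send_rows(deltas=[[0,-0.5,-1,-1,0,0,0],[0,-0.5,-1,-1,0,0,0],[0,-0.5,-1,-1,0,0,0],[0,-0.5,-1,-1,0,0,0],[0,-0.5,-1,-1,0,0,0],[0,-0.5,-1,-1,0,0,0]])

```text
clock: 0.8
tcp_pos: [0.2273, 0.4776, 0.3968]
orientation: [0.47, 3.105, 0.008]
contact_force: [0.7, 0.1, 0.8]
grip_width: 0.0126
```

Run:
```python
from h import *
st();print(delta([.40,.22,.40],toolR(90)));print(delta([.48,-.20,.36],toolR(90)))
```

```text
t 0.8 tcp [0.227 0.478 0.397] book [-0.3679  0.3868  0.3968] toolz [ 0.001  0.005 -1.   ] F [0.7 0.1 0.8] q [-1.29  0.12  0.05  1.69 -0.01  1.33  0.03]
[-1.607, -1.3, -0.027, 0.002, -0.001, 0.46]
[-2.945, -3.818, 0.228, 0.002, -0.001, 0.46]
```

Call:
send_rows(deltas=[[0,-1,-1,0,0,0,0.2],[0,-1,-1,0,0,0,0.3],[0,-1,-1,0,0,0,0.46],[0,-1,-1,0,0,0,0.46],[0,-1,-1,0,0,0,0.46],[0,-1,-1,0,0,0,0.46],[0,-1,-1,0,0,0,0.46],[0,-1,-1,0,0,0,0.46],[0,-1,-1,0,0,0,0.46],[0,-1,-1,0,0,0,0.46],[0,-1,-1,0,0,0,0.46],[0,-1,-1,0,0,0,0.46],[0,-1,-1,0,0,0,0.46]])

```text
clock: 1.88
tcp_pos: [0.3247, 0.293, 0.392]
orientation: [2.405, 2.021, -0.001]
contact_force: [-0.2, 0.2, -1.6]
grip_width: -0.0001
```

Run:
```python
from h import *
st();print(delta([.48,-.20,.36],toolR(90)))
```

```text
t 1.88 tcp [0.325 0.293 0.392] book [-0.24    0.2219  0.392 ] toolz [-0. -0. -1.] F [-0.2  0.2 -1.6] q [-1.08 -0.06  0.19  1.88  0.01  1.32 -1.06]
[-3.059, 1.587, 0.214, -0.0, 0.0, 0.0]
```

Call:
send_rows(deltas=[[0,-1,0.8,0,0,0,0],[0,-1,0.8,0,0,0,0],[0,-1,0.8,0,0,0,0],[0,-1,0.8,0,0,0,0],[0,-1,0.8,0,0,0,0]])

```text
clock: 2.3
tcp_pos: [0.419, 0.1205, 0.3924]
orientation: [2.404, 2.022, 0.001]
contact_force: [-0.1, 0.1, 0.4]
grip_width: -0.0002
```

Call:
send_rows(deltas=[[0,-1,0.8,0,0,0,0],[0,-1,0.8,0,0,0,0],[0,-1,0.8,0,0,0,0],[0,-1,0.8,0,0,0,0],[0,-1,0.8,0,0,0,0]])

```text
clock: 2.72
tcp_pos: [0.5113, -0.0479, 0.3925]
orientation: [2.402, 2.021, 0.0]
contact_force: [0.3, -0.1, 0.6]
grip_width: -0.0
```

Call:
send_rows(deltas=[[0,-1,0,0,0,0,0],[0,-1,0,0,0,0,0],[0,-1,0,0,0,0,0],[0,-1,0,0,0,0,0],[0,-1,0,0,0,0,0]])

```text
clock: 3.13
tcp_pos: [0.4825, -0.198, 0.3926]
orientation: [2.409, 2.014, -0.002]
contact_force: [-0.8, 0.2, 0.2]
grip_width: -0.0001
```

Run:
```python
from h import *
st();b=lambda x,y,z:O+B.apply([x,y,z]);print(delta(b(0,-.25,.30),toolR(45)));print(delta(b(0,-.25,.25),toolR(10)))
```

```text
t 3.13 tcp [ 0.482 -0.198  0.393] book [ 0.0007 -0.2343  0.3926] toolz [ 0.001 -0.002 -1.   ] F [-0.8  0.2  0.2] q [-0.48  0.11  0.84  1.75 -0.08  1.31  0.2 ]
[-0.104, -0.005, 0.618, 0.001, 0.251, -0.001]
[-0.103, -0.005, 0.951, 0.001, 0.445, -0.001]
```

Now tilt toward the book at height, clear of everything.

Call:
send_rows(deltas=[[0,-0.1,0,0.1,0,0.04,0],[0,-0.1,0,0.2,0,0.08,0],[0,-0.1,0,0.3,0,0.12,0],[0,-0.1,0,0.3,0,0.16,0],[0,-0.1,0,0.3,0,0.2,0],[0,-0.1,0,0.3,0,0.25,0],[0,-0.1,0,0.3,0,0.25,0],[0,-0.1,0,0.3,0,0.25,0]])

```text
clock: 3.8
tcp_pos: [0.4815, -0.2074, 0.3449]
orientation: [-1.928, -1.618, -0.797]
contact_force: [-0.8, -0.2, 0.5]
grip_width: 0.0003
```

Run:
```python
from h import *
st();b=lambda x,y,z:O+B.apply([x,y,z]);print(delta(b(0,-.25,.30),toolR(10)))
```

```text
t 3.8 tcp [ 0.481 -0.207  0.345] book [ 0.0013 -0.2437  0.3449] toolz [-0.003  0.708 -0.706] F [-0.8 -0.2  0.5] q [ 0.12  0.45  0.76  1.73 -0.86  1.71  0.9 ]
[-0.242, -0.008, 0.182, -0.001, 0.194, -0.001]
```

Call:
send_rows(deltas=[[0,-0.1,0,0.1,0,0.04,0],[0,-0.2,0,0.18,0,0.08,0],[0,-0.24,0,0.18,0,0.12,0],[0,-0.24,0,0.18,0,0.16,0],[0,-0.24,0,0.18,0,0.19,0],[0,-0.24,0,0.18,0,0.19,0],[0,-0.24,0,0.18,0,0.19,0],[0,-0.24,0,0.18,0,0.19,0]])

```text
clock: 4.47
tcp_pos: [0.4814, -0.2127, 0.3032]
orientation: [-1.487, -1.254, -1.225]
contact_force: [-0.2, 0.0, 0.3]
grip_width: 0.0004
```

Run:
```python
from h import *
st();b=lambda x,y,z:O+B.apply([x,y,z]);print(delta(b(0,-.25,.30),toolR(10)),delta(b(0,-.24,.115),toolR(10)))
```

```text
t 4.47 tcp [ 0.481 -0.213  0.303] book [ 0.0022 -0.2489  0.3032] toolz [-0.003  0.981 -0.192] F [-0.2  0.   0.3] q [ 0.65  0.7   0.2   1.7  -1.03  1.91  1.02]
[-0.022, -0.015, -0.003, -0.001, 0.006, 0.001] [-1.22, -0.016, 0.3, -0.001, 0.006, 0.001]
```

Call:
send_rows(deltas=[[0,-0.25,0,0.05,0,0,0],[0,-0.5,0,0.1,0,0,0],[0,-0.75,0,0.15,0,0,0],[0,-1,-0.01,0.2,0,0,0],[0,-1,-0.01,0.2,0,0,0],[0,-1,-0.01,0.2,0,0,0]])

```text
clock: 4.97
tcp_pos: [0.4803, -0.2097, 0.1496]
orientation: [-1.484, -1.252, -1.221]
contact_force: [0.5, -0.4, 1.1]
grip_width: 0.0001
```

Run:
```python
from h import *
st();b=lambda x,y,z:O+B.apply([x,y,z]);print(delta(b(0,-.22,.105),toolR(10)),delta(b(0,-.165,.105),toolR(10)))
T=cam("top");S=cam("side");a=T["im"][120:270,250:450];c=S["im"][180:330,240:440]
cv2.imwrite("pics/near.png",cv2.resize(np.vstack([a,c])[:,:,::-1],None,fx=2,fy=2))
```

```text
t 4.97 tcp [ 0.48 -0.21  0.15] book [ 0.0005 -0.2461  0.1496] toolz [-0.008  0.982 -0.19 ] F [ 0.5 -0.4  1.1] q [ 0.66  0.93  0.18  1.71 -1.01  1.78  1.22]
[-0.259, -0.001, 0.228, -0.002, 0.005, -0.0] [-0.189, 0.001, 0.587, -0.002, 0.005, -0.0]
```

View pics/near.png

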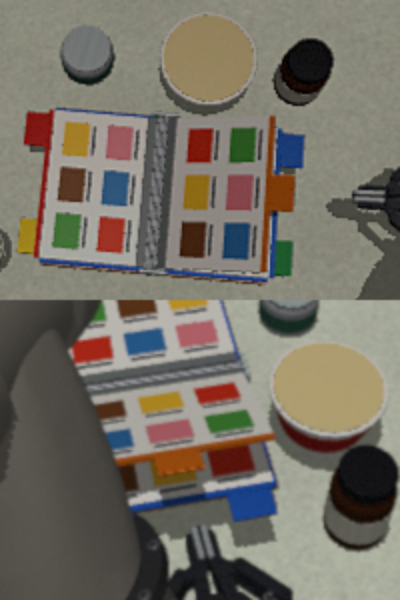

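The hand stands outboard of the orange tab and in line with it (top tab near (280,193) in the crop, fingertips near (357,197)). I lower to z 0.105 and slide in under the tab.

Call:
send_rows(deltas=[[0,-0.26,0,0.1,0,0,0],[0,-0.26,0,0.15,0,0,0],[0,-0.25,0,0.25,0,0,0],[0,-0.24,0,0.35,0,0,0],[0,-0.22,0,0.45,0,0,0],[0,-0.21,0,0.55,0,0,0],[0,-0.21,0,0.58,0,0,0],[0,-0.21,0,0.58,0,0,0]])

```text
clock: 5.73
tcp_pos: [0.4937, -0.1304, 0.1038]
orientation: [-1.481, -1.251, -1.227]
contact_force: [-0.3, 0.0, -0.5]
grip_width: 0.0
```

```bash
cat >> h.py <<'E'
b=lambda x,y,z:O+B.apply([x,y,z])
E
python3 - <<'E'
from h import *
o=st()
# contact plan: underside at radius rr, tool side offset: finger half 11 along -tool... tool axis point TCP at distance 13mm below leaf midplane
for th,phi in((25,10),(35,15),(45,25),(55,35),(65,43),(75,50)):
    t=np.radians(th);p=np.radians(phi);d=np.array([0,-np.cos(t),np.sin(t)]);n=np.array([0,np.sin(t),np.cos(t)])
    # finger front-top corner: tip 11 ahead, 11 up along tool x
    tz=np.array([0,np.cos(p),-np.sin(p)]);tx=np.array([0,np.sin(p),np.cos(p)])
    c=np.array([0,0,.065])+.160*d-.002*n
    q=c-.011*tz-.011*tx
    print(th,phi,q.round(3),delta(b(*q),toolR(phi),o))
E
```

```text
t 5.73 tcp [ 0.494 -0.13   0.104] book [-0.     -0.1658  0.1038] toolz [-0.006  0.982 -0.186] F [-0.3  0.  -0.5] q [ 0.59  0.96  0.12  1.81 -1.08  1.65  1.29]
25 10 [ 0.    -0.159  0.122] [0.128, 0.0, 0.024, -0.002, 0.004, 0.001]
35 15 [ 0.    -0.146  0.147] [0.31, 0.001, 0.077, -0.002, -0.024, 0.001]
45 25 [ 0.    -0.129  0.171] [0.488, 0.002, 0.156, -0.002, -0.079, 0.001]
55 35 [ 0.    -0.109  0.192] [0.65, 0.003, 0.264, -0.002, -0.135, 0.001]
65 43 [ 0.    -0.085  0.209] [0.787, 0.004, 0.399, -0.002, -0.179, 0.001]
75 50 [ 0.    -0.059  0.22 ] [0.897, 0.005, 0.556, -0.001, -0.218, 0.001]
```

Call:
send_rows(deltas=[[0,0.06,0,0.01,0,0,0],[0,0.12,0,0.02,0,0,0],[0,0.165,0,0.035,0,-0.005,0],[0,0.21,0,0.045,0,-0.01,0],[0,0.26,0,0.06,0,-0.015,0],[0,0.31,0,0.075,0,-0.024,0],[0,0.355,0,0.095,0,-0.038,0],[0,0.4,0,0.115,0,-0.05,0],[0,0.445,0,0.135,0,-0.065,0],[0,0.488,0,0.155,0,-0.079,0],[0,0.488,0,0.155,0,-0.079,0]])

```text
clock: 6.65
tcp_pos: [0.5004, -0.0953, 0.1731]
orientation: [-1.673, -1.416, -1.068]
contact_force: [0.5, 0.6, -0.4]
grip_width: -0.0002
```

```bash
cat >> h.py <<'E'
def plan(L,rr=.160,o=None):
    o=o or r.get_obs()
    for th,phi in L:
        t=np.radians(th);p=np.radians(phi);d=np.array([0,-np.cos(t),np.sin(t)]);n=np.array([0,np.sin(t),np.cos(t)])
        tz=np.array([0,np.cos(p),-np.sin(p)]);tx=np.array([0,np.sin(p),np.cos(p)])
        c=np.array([0,0,.065])+rr*d-.002*n; q=c-.011*tz-.011*tx
        print(th,phi,q.round(3),delta(b(*q),toolR(phi),o))
E
python3 - <<'E'
from h import *
o=st();plan([(50,30),(55,35),(60,40),(65,44),(70,48),(75,52),(80,55),(85,58),(90,60)],.158,o)
T=cam("top");S=cam("side");a=T["im"][120:270,230:430];c=S["im"][150:300,240:440]
cv2.imwrite("pics/up1.png",cv2.resize(np.vstack([a,c])[:,:,::-1],None,fx=2,fy=2))
E
```

```text
t 6.65 tcp [ 0.5   -0.095  0.173] book [ 0.0005 -0.13    0.1731] toolz [-0.003  0.905 -0.425] F [ 0.5  0.6 -0.4] q [ 0.45  0.68  0.19  1.93 -1.06  1.48  1.13]
50 30 [ 0.    -0.118  0.181] [0.08, -0.002, 0.05, -0.001, -0.027, 0.002]
55 35 [ 0.    -0.108  0.191] [0.169, -0.002, 0.085, -0.001, -0.055, 0.002]
60 40 [ 0.    -0.096  0.199] [0.255, -0.001, 0.129, -0.001, -0.083, 0.002]
65 44 [ 0.    -0.084  0.207] [0.335, -0.0, 0.18, -0.001, -0.105, 0.002]
70 48 [ 0.    -0.071  0.214] [0.41, 0.0, 0.238, -0.001, -0.127, 0.002]
75 52 [ 0.    -0.058  0.219] [0.48, 0.001, 0.303, -0.0, -0.149, 0.002]
80 55 [ 0.    -0.045  0.223] [0.543, 0.002, 0.373, -0.0, -0.166, 0.002]
85 58 [ 0.    -0.031  0.226] [0.598, 0.002, 0.449, -0.0, -0.183, 0.002]
90 60 [ 0.    -0.017  0.227] [0.646, 0.003, 0.529, -0.0, -0.194, 0.002]
```

View pics/up1.png

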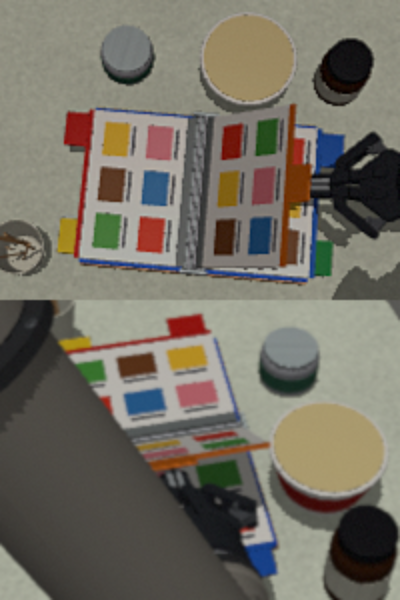

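The leaf has risen to about 45° with the finger under the tab, and the under leaf is still flat. I continue to upright.

Call:
send_rows(deltas=[[0,0.04,0,0.025,0,-0.014,0],[0,0.08,0,0.05,0,-0.027,0],[0,0.125,0,0.067,0,-0.04,0],[0,0.17,0,0.085,0,-0.055,0],[0,0.21,0,0.105,0,-0.07,0],[0,0.255,0,0.13,0,-0.083,0],[0,0.295,0,0.155,0,-0.095,0],[0,0.335,0,0.18,0,-0.105,0],[0,0.375,0,0.21,0,-0.115,0],[0,0.41,0,0.24,0,-0.127,0],[0,0.445,0,0.27,0,-0.138,0],[0,0.48,0,0.305,0,-0.149,0],[0,0.51,0,0.34,0,-0.158,0],[0,0.543,0,0.375,0,-0.166,0],[0,0.57,0,0.41,0,-0.175,0],[0,0.598,0,0.45,0,-0.183,0],[0,0.62,0,0.49,0,-0.189,0],[0,0.646,0,0.53,0,-0.194,0],[0,0.646,0,0.53,0,-0.194,0]])

```text
clock: 8.33
tcp_pos: [0.5187, 0.0164, 0.2239]
orientation: [-2.1, -1.772, -0.563]
contact_force: [-0.8, -0.1, 0.2]
grip_width: 0.0002
```

Run:
```python
from h import *
o=st()
# beyond upright keep contact at r ~.150 and the fingertip lower-front edge
for rr in(.155,.14):
  print(rr);plan([(95,61),(100,62),(110,64),(120,66),(130,68),(140,70),(150,70)],rr,o)
T=cam("top");S=cam("side");a=T["im"][120:270,230:430];c=S["im"][150:300,240:440]
cv2.imwrite("pics/up2.png",cv2.resize(np.vstack([a,c])[:,:,::-1],None,fx=2,fy=2))
```

```text
t 8.33 tcp [0.519 0.016 0.224] book [-0.0009 -0.0168  0.2239] toolz [-0.004  0.501 -0.865] F [-0.8 -0.1  0.2] q [-0.06  0.29  0.26  2.02 -0.73  1.    0.47]
0.155
95 61 [ 0.    -0.003  0.224] [0.077, 0.007, 0.045, -0.001, -0.006, 0.001]
100 62 [0.    0.01  0.223] [0.151, 0.007, 0.098, -0.001, -0.012, 0.001]
110 64 [0.    0.036 0.216] [0.282, 0.008, 0.221, -0.001, -0.023, 0.001]
120 66 [0.    0.061 0.206] [0.39, 0.009, 0.366, -0.001, -0.034, 0.001]
130 68 [0.    0.084 0.191] [0.471, 0.01, 0.526, -0.001, -0.045, 0.001]
140 70 [0.    0.103 0.173] [0.522, 0.011, 0.697, -0.001, -0.056, 0.002]
150 70 [0.    0.119 0.151] [0.54, 0.012, 0.876, -0.001, -0.056, 0.002]
0.14
95 61 [ 0.    -0.005  0.209] [0.02, 0.007, 0.127, -0.001, -0.006, 0.001]
100 62 [0.    0.007 0.208] [0.086, 0.007, 0.174, -0.001, -0.012, 0.001]
110 64 [0.    0.031 0.202] [0.205, 0.008, 0.286, -0.001, -0.023, 0.001]
120 66 [0.    0.054 0.193] [0.303, 0.009, 0.415, -0.001, -0.034, 0.001]
130 68 [0.    0.074 0.18 ] [0.377, 0.01, 0.56, -0.001, -0.045, 0.001]
140 70 [0.    0.092 0.163] [0.424, 0.011, 0.714, -0.001, -0.056, 0.002]
150 70 [0.    0.106 0.143] [0.44, 0.012, 0.876, -0.001, -0.056, 0.002]
```

View pics/up2.png

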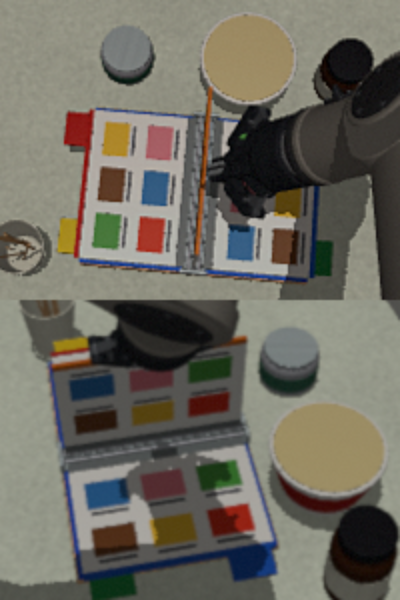

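The leaf is upright with the finger on the underside of the tab, and the under leaf is still flat. I keep swinging it across.

Call:
send_rows(deltas=[[0,0.03,0,0.03,0,-0.003,0],[0,0.06,0,0.065,0,-0.006,0],[0,0.095,0,0.095,0,-0.009,0],[0,0.13,0.005,0.125,0,-0.012,0],[0,0.162,0.005,0.155,0,-0.015,0],[0,0.193,0.005,0.185,0,-0.018,0],[0,0.225,0.005,0.215,0,-0.02,0],[0,0.255,0.005,0.245,0,-0.023,0],[0,0.282,0.01,0.28,0,-0.026,0],[0,0.308,0.01,0.315,0,-0.029,0],[0,0.332,0.01,0.35,0,-0.031,0],[0,0.355,0.01,0.385,0,-0.034,0],[0,0.377,0.01,0.423,0,-0.037,0],[0,0.398,0.01,0.461,0,-0.04,0],[0,0.417,0.01,0.5,0,-0.042,0],[0,0.435,0.01,0.54,0,-0.045,0],[0,0.45,0.01,0.58,0,-0.048,0],[0,0.463,0.01,0.62,0,-0.05,0],[0,0.475,0.01,0.66,0,-0.053,0],[0,0.485,0.01,0.705,0,-0.056,0]])

```text
clock: 10.1
tcp_pos: [0.5401, 0.1292, 0.1688]
orientation: [-2.213, -1.863, -0.389]
contact_force: [0.7, -0.8, 1.4]
grip_width: -0.0002
```

Run:
```python
from h import *
o=st()
def plan2(L,o):  # x along book fixed at 0.01; contact corner = whichever of the two front corners leads
    for th,phi,rr in L:
        t=np.radians(th);p=np.radians(phi);d=np.array([0,-np.cos(t),np.sin(t)]);n=np.array([0,np.sin(t),np.cos(t)])
        tz=np.array([0,np.cos(p),-np.sin(p)]);tx=np.array([0,np.sin(p),np.cos(p)])
        s=np.sign(n@tx) if abs(n@tx)>1e-6 else 0
        # middle of tip at radius rr, leading corner on the face
        q=np.array([0,0,.065])+rr*d-n*(.002+.011*(n@tz)+.011*abs(n@tx)); q[0]=.005
        q+=0
        print(th,phi,"tip z",(q+.011*tz)[2].round(4),q.round(3),delta(b(*q),toolR(phi),o))
plan2([(145,70,.145),(150,71,.145),(155,72,.145),(160,74,.145),(165,76,.145),(170,78,.14),(175,79,.14),(178,80,.14),(180,80,.14)],o)
T=cam("top");S=cam("side");a=T["im"][120:270,230:430];c=S["im"][100:250,230:430]
cv2.imwrite("pics/up3.png",cv2.resize(np.vstack([a,c])[:,:,::-1],None,fx=2,fy=2))
```

```text
t 10.1 tcp [0.54  0.129 0.169] book [0.0006 0.098  0.1688] toolz [-0.001  0.341 -0.94 ] F [ 0.7 -0.8  1.4] q [-0.34  0.35  0.22  2.02 -0.6   0.77  0.12]
145 70 tip z 0.1505 [0.005 0.11  0.161] [0.056, 0.029, 0.077, -0.0, 0.0, 0.001]
150 71 tip z 0.14 [0.005 0.118 0.15 ] [0.084, 0.03, 0.161, -0.0, -0.005, 0.001]
155 72 tip z 0.1287 [0.005 0.125 0.139] [0.104, 0.03, 0.248, -0.0, -0.011, 0.001]
160 74 tip z 0.1169 [0.005 0.132 0.128] [0.116, 0.03, 0.335, -0.0, -0.022, 0.001]
165 76 tip z 0.1046 [0.005 0.137 0.115] [0.12, 0.03, 0.423, -0.0, -0.033, 0.001]
170 78 tip z 0.0917 [0.005 0.136 0.102] [0.084, 0.03, 0.501, -0.0, -0.044, 0.001]
175 79 tip z 0.0804 [0.005 0.138 0.091] [0.076, 0.03, 0.577, -0.0, -0.05, 0.001]
178 80 tip z 0.0735 [0.005 0.139 0.084] [0.067, 0.03, 0.624, -0.0, -0.055, 0.001]
180 80 tip z 0.0689 [0.005 0.14  0.08 ] [0.061, 0.03, 0.653, -0.0, -0.055, 0.001]
```

View pics/up3.png

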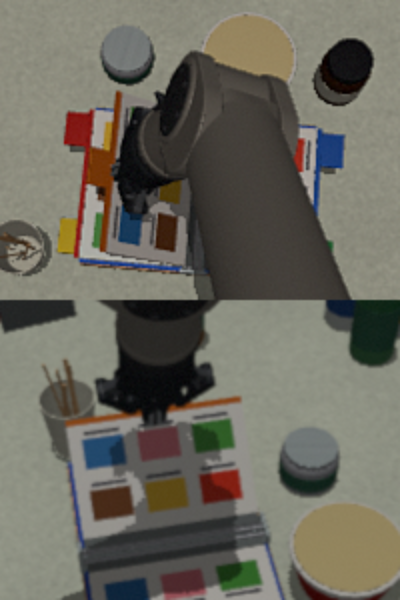

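The leaf is at about 140°, the goods are untouched and the cup is clear. I bring it down slowly.

Call:
send_rows(deltas=[[0,0.028,0.01,0.038,0,0,0],[0,0.056,0.02,0.077,0,0,0],[0,0.07,0.03,0.119,0,-0.003,0],[0,0.084,0.03,0.161,0,-0.005,0],[0,0.094,0.03,0.205,0,-0.008,0],[0,0.104,0.03,0.248,0,-0.011,0],[0,0.11,0.03,0.29,0,-0.016,0],[0,0.116,0.03,0.335,0,-0.022,0],[0,0.118,0.03,0.365,0,-0.026,0],[0,0.12,0.03,0.395,0,-0.03,0],[0,0.12,0.03,0.423,0,-0.033,0],[0,0.108,0.03,0.45,0,-0.037,0],[0,0.096,0.03,0.475,0,-0.04,0],[0,0.084,0.03,0.501,0,-0.044,0],[0,0.082,0.03,0.52,0,-0.046,0],[0,0.08,0.03,0.54,0,-0.047,0],[0,0.078,0.03,0.56,0,-0.049,0],[0,0.076,0.03,0.577,0,-0.05,0],[0,0.076,0.03,0.577,0,-0.05,0]])

```text
clock: 11.78
tcp_pos: [0.5511, 0.168, 0.0912]
orientation: [-2.302, -1.939, -0.22]
contact_force: [0.8, -0.5, 0.3]
grip_width: 0.0
```

Run:
```python
from h import *
import time
o=st();R=Ro.from_rotvec(o["orientation"]).as_matrix()
print("tip z low",(o["tcp_pos"]+.011*R[:,2]).round(4), R.round(2))
```

```text
t 11.78 tcp [0.551 0.168 0.091] book [0.0047 0.1381 0.0912] toolz [-0.001  0.19  -0.982] F [ 0.8 -0.5  0.3] q [-0.52  0.49  0.26  1.99 -0.5   0.65 -0.06]
tip z low [0.5514 0.1701 0.0804] [[ 0.17  0.99  0.03]
 [ 0.97 -0.17  0.19]
 [ 0.19 -0.   -0.98]]
```

Call:
send_rows(deltas=[[0,0,0,0.012,0,0,0],[0,0,0,0.024,0,0,0],[0,0,0,0.036,0,0,0],[0,0,0,0.048,0,0,0],[0,0,0,0.058,0,0,0],[0,0,0,0.066,0,0,0],[0,0,0,0.072,0,0,0],[0,0,0,0.072,0,0,0]])

```text
clock: 12.45
tcp_pos: [0.5516, 0.1698, 0.081]
orientation: [-2.303, -1.939, -0.221]
contact_force: [-0.5, -0.4, 0.1]
grip_width: -0.0001
```

Call:
send_rows(deltas=[[0,0,0,0.006,0,0,0],[0,0,0,0.012,0,0,0],[0,0,0,0.012,0,0,0]])

```text
clock: 12.7
tcp_pos: [0.5518, 0.1701, 0.0794]
orientation: [-2.303, -1.939, -0.221]
contact_force: [-0.2, -0.5, 0.3]
grip_width: -0.0004
```

Call:
send_rows(deltas=[[0,0,0,0.006,0,0,0],[0,0,0,0.01,0,0,0],[0,0,0,0.01,0,0,0]])

```text
clock: 12.95
tcp_pos: [0.5519, 0.1702, 0.0789]
orientation: [-2.303, -1.938, -0.222]
contact_force: [-4.2, -3.1, 11.4]
grip_width: -0.0003
```

Run:
```python
from h import *
o=st()
T=cam("top");S=cam("side");a=T["im"][120:270,230:430];c=S["im"][100:250,230:430]
cv2.imwrite("pics/up4.png",cv2.resize(np.vstack([a,c])[:,:,::-1],None,fx=2,fy=2))
```

```text
t 12.95 tcp [0.552 0.17  0.079] book [0.0051 0.1404 0.0789] toolz [-0.001  0.191 -0.982] F [-4.2 -3.1 11.4] q [-0.51  0.51  0.25  2.   -0.52  0.62 -0.05]
```

View pics/up4.png

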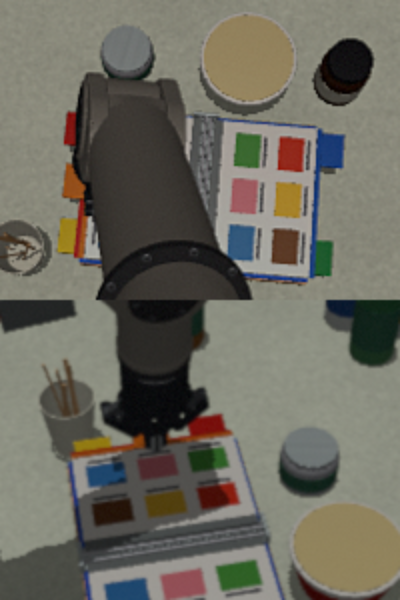

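A firm 11 N at the expected height (z 0.0665) says the leaf is on its stop. I retreat up and away.

Call:
send_rows(deltas=[[0,0,0,-0.02,0,0,0],[0,0,0,-0.06,0,0,0],[0,0,0,-0.2,0,0,0],[0,0,0,-0.4,0,0,0],[0,0,0,-0.6,0,0,0],[0,0,0,-0.8,0,0,0],[0,0,0,-1,0,0,0],[0,0,0,-1,0,0,0]])

```text
clock: 13.72
tcp_pos: [0.5502, 0.1413, 0.2314]
orientation: [-2.306, -1.939, -0.235]
contact_force: [0.8, -0.7, -0.2]
grip_width: 0.0001
```

Call:
send_rows(deltas=[[0,-0.3,-0.3,-0.3,0,0,0],[0,-0.6,-0.5,-0.6,0,0,0],[0,-0.9,-0.5,-0.8,0,0,0],[0,-1,-0.5,-0.8,0,0,0],[0,-1,-0.5,-0.8,0,0,0],[0,-1,-0.5,-0.8,0,0,0]])

```text
clock: 14.22
tcp_pos: [0.4428, -0.0195, 0.317]
orientation: [-2.313, -1.93, -0.228]
contact_force: [-0.0, 0.4, -0.2]
grip_width: 0.0001
```

Call:
send_rows(deltas=[[0,-0.3,0,0,0,0,0],[0,-0.6,0,0,0,0,0],[0,-1,0,0,0,0,0],[0,-1,0,0,0,0,0],[0,-1,0,0,0,0,0],[0,-1,0,0,0,0,0]])

```text
clock: 14.72
tcp_pos: [0.4185, -0.1588, 0.2854]
orientation: [-2.306, -1.934, -0.22]
contact_force: [-0.4, 0.7, 0.5]
grip_width: -0.0001
```

Run:
```python
from h import *
o=st()
T=cam("top");S=cam("side");a=T["im"][110:270,225:425];c=S["im"][110:270,225:425]
cv2.imwrite("pics/end.png",cv2.resize(np.vstack([a,c])[:,:,::-1],None,fx=1.85,fy=1.85,interpolation=cv2.INTER_CUBIC))
# predicted flat tab corners (top face z .067)
P=[b(x,y,.067) for x in(-.023,.023) for y in(.15,.18)]
print("pred top",((proj(T,P)-[225,110])*1.85).round(0).tolist(),"side",((proj(S,P)-[225,110])*1.85+[0,296]).round(0).tolist())
```

```text
t 14.72 tcp [ 0.418 -0.159  0.285] book [-0.0692 -0.2067  0.2854] toolz [-0.001  0.19  -0.982] F [-0.4  0.7  0.5] q [-0.26  0.07  0.66  2.03 -0.26  1.11  0.35]
pred top [[87.0, 204.0], [66.0, 202.0], [91.0, 172.0], [70.0, 170.0]] side [[130.0, 411.0], [127.0, 395.0], [165.0, 406.0], [161.0, 390.0]]
```

View pics/end.png

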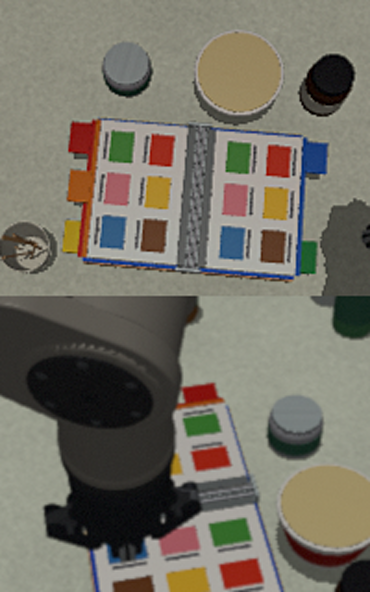

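The leaf lies flat on the left. The tab's outer edge in the top view is at x≈68, against 66–70 predicted for flat. The can, noodles, jar and cup are within about 1–2 px of their first positions, and the right half is flat. I hand it in.

```bash
python3 -c "
from bench import r
print(r.hand_in())"
```

```text
the job is handed in; nothing more can be done
None
```

I turned the orange-tabbed leaf over its spine with the closed fingers and handed the job in at about 15 s of the 48 s allowed. I pushed it up from under the tab, swung it past upright and lowered it slowly onto the left side. A brief press there read about 11 N at the expected height. That is far more than the hinge resists, so the leaf was on its stop. I then backed the arm clear.

**Last checks:**
- **Leaf:** in the top view, the tab's outer edge is about where a flat leaf should put it.
- **Other leaves:** the right half, including the blue-tabbed leaf, looks flat. The red and yellow tabs still lie in place under the turned leaf.
- **Goods:** the can, noodles, jar and cup are within about 2 px of where they started.
- **Arm:** the force reading is back to noise (under 1 N).

**Not confirmed:**
- **Side view:** the arm blocked most of the left half in the last side picture, so flatness rests on the top view and the press force.
- **Tea bottle:** I did not re-measure it, but the arm never came near it.
- **Early measurements:** tab positions came out about 6 mm wide across the pages. The spine caps and the midpoints of the tab pairs agreed on the book's centre to about 1 mm.

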